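# Sort spice jars into the caddy by heft

### The arm

A 6-joint arm with a two-finger parallel gripper is mounted at the origin on a cart in front of the work surface, level with it; the furniture and walls round the work are solid. World frame = base frame: x ahead of the robot, y to its left, z up, the work surface at z = 0. Lengths are in m, angles in rad, forces in N, time in s.
With the tool pointing down it reaches from about 0.3 to 0.75 m from the base axis. Payload 8.5 kg.
Tool frame: the origin (TCP) lies at the centre of the arm's flange, where the gripper is bolted on; the fingertips stand 173 mm ahead of it and the grasp point (between the pads) lies 155 mm ahead of it; z points along the fingers, y is the direction in which the jaws open and shut (so a half turn about z gives the same grasp; the last joint's range is limited). The gripper opens to 85 mm and grips with 20 to 120 N. Pads are 22 mm wide; open, the fingers measure 114 mm over their backs; the gripper's body (76 mm by 85 mm) begins 54 mm behind the grasp point. The pads swing forward as they close: fully open they stand 13 mm farther back than shut.
Start: joints at [1.062, 0.381, 1.297, -0, 1.464, -0.215], TCP at [0.159, 0.526, 0.405] pointing down, gripper open.
Joint ranges: [-3.11, 3.11], [-0.89, 2.33], [0.22, 2.48], [-1.42, 4.56], [0.17, 2.85], [-2.88, 2.88]. Speed limits (rad/s): [2.39, 2.39, 3.14, 3.14, 3.14, 3.14].

### API

Orientations are given as a unit quaternion [x, y, z, w].
In Python, from workcell import manip, imaging gives the robot as it stands.
- The arm moves only by the tool servo_tool, never from a script. Its argument "plan" is one flat list of numbers, 6 for each row, row after row: the shift along the tool's x, y, z in cm, then the turn, a rotation vector about the tool's x, y, z in rad. In form: [tx, ty, tz, wx, wy, wz, tx, ty, tz, wx, wy, wz, ...]. A call has 1 to 12 rows; each row is the pose to reach, as a shift and turn from the pose commanded when the call began, along the tool's axes at that moment; what a row does not reach only later rows make up. A row lasts 1/10 s, in which the tool goes at most 50 mm and 8.59 degrees, less where a joint would pass 70% of its speed; a pose out of reach is approached as far as the arm can. A call with a gripper value outside its range is refused whole. "grip" is the finger opening in cm, from 0 to 8.54, set as the call begins (left out, the last holds). The fingers move at their own pace and stop on an object; the grip force is fixed at half the most. Time passes only in rows, so rows that repeat a pose let the fingers close. It gives the time, the measured TCP pose, the force and the opening at its end, in the units of the state.
- manip.get_state(): the state, without advancing time (a new reading comes with each control period).
- imaging.snapshot(name): name is "side" or "top" or "wrist"; returns a dict with "img" (480x640x3 uint8, red, green, blue), "depth" (480x640 float32, m along the optical axis (not along the pixel's ray), 0 where there is no reading), "fx", "fy", "cx", "cy" (pixels), "R" (3x3) and "t" (3): a world point X has camera coordinates R X + t. Camera axes: x right, y down, z forward; pixel columns grow to the right and rows downward; lengths in m; the calibration is good to about 2 mm. A picture is of the moment at which its call begins.
- manip.sign_off(): hands the job in, once; it reports no verdict.
The state is a dict: "t": time; "q": joint angles; "joint_velocities": joint speeds; "effort": joint torques, N m; "eef_pos": TCP position; "ee_rot": TCP orientation; "wrist_force": force on the tool from outside, world axes, zero at the start; "ft_torque": the same for the moment, N m; "finger_gap": finger opening in m.
Only numpy, scipy, OpenCV 4.12 (cv2) and the standard library are available. Lean on these libraries where they do the work, as an engineer would, in place of code of your own. Each camera call takes 0.05 s, during which the arm holds its last target. There are 200 camera calls.

### The job

Three spice jars that look alike stand on the worktop: one is full, one is half full and one is nearly empty. Find out which is which by their weight, and stand them upright in the wooden caddy, the full one in the bay by the handle, the half-full one in the middle bay and the nearly empty one in the bay at the plain end. Do not drop or topple any of them, and leave the other things on the worktop where they are.

Things in the scene. Friction and masses are not known exactly. Their poses are not given: they have to be found in the camera images.
- jar_1: spice jar, one of three that look exactly alike (dark screw cap, white body with a printed label), a straight cylinder 41 mm in diameter and 105 mm tall (cap from 84 mm up), standing upright; origin at the centre of its underside, z up. One of the three is nearly empty (about 100 g in all), one half full (about 300 g), one full (about 520 g), each within 8 %; which is which cannot be seen
- jar_2: spice jar, one of three that look exactly alike (dark screw cap, white body with a printed label), a straight cylinder 41 mm in diameter and 105 mm tall (cap from 84 mm up), standing upright; origin at the centre of its underside, z up. One of the three is nearly empty (about 100 g in all), one half full (about 300 g), one full (about 520 g), each within 8 %; which is which cannot be seen
- jar_3: spice jar, one of three that look exactly alike (dark screw cap, white body with a printed label), a straight cylinder 41 mm in diameter and 105 mm tall (cap from 84 mm up), standing upright; origin at the centre of its underside, z up. One of the three is nearly empty (about 100 g in all), one half full (about 300 g), one full (about 520 g), each within 8 %; which is which cannot be seen
- caddy: low wooden caddy, fixed to the worktop, 72 mm wide (its x) by 204 mm long (its y), walls 6 mm thick and 34 mm high, with three open square bays in a row along its y; at its +y end two uprights carry a round wooden handle bar, 78 mm long along x, whose top is 76 mm above the worktop; the -y end is plain. Origin at the centre of its underside
- bay_handle (a point): centre of the inner floor of the bay next to the handle (+y end) of the wooden caddy; the bay is 60 mm square inside (square to the caddy's axes), its walls rise 28 mm above this point, which lies 6 mm above the worktop; axes as the caddy's
- bay_middle (a point): centre of the inner floor of the middle bay of the wooden caddy; the bay is 60 mm square inside (square to the caddy's axes), its walls rise 28 mm above this point, which lies 6 mm above the worktop; axes as the caddy's
- bay_plain (a point): centre of the inner floor of the bay at the plain end (-y end) of the wooden caddy; the bay is 60 mm square inside (square to the caddy's axes), its walls rise 28 mm above this point, which lies 6 mm above the worktop; axes as the caddy's
- salt_shaker: bystander: glass salt shaker, 44 mm in diameter, 90 mm tall; origin at the centre of its underside
- garlic: bystander: garlic bulb, 56 mm across and 56 mm tall; origin under its centre
- lemon: bystander: lemon lying, 71 x 53 x 51 mm (long along its x); origin under its centre
- opener: bystander: bottle opener lying flat, 174 x 41 x 20 mm (long along its x); origin under its centre
- spice_tin: bystander: low round tin, 62 mm in diameter, 35 mm tall; origin at the centre of its underside
- pepper_mill: bystander: wooden pepper mill, 58 mm in diameter, 170 mm tall, behind the work; origin at the centre of its underside
Mind the look-alikes: they are no part of the job. Leave any purple look-alike of the jar_2 alone.

How it is judged:
By the outcome, as a careful person would: the job done as asked, in the order asked, and still so for the second after the job is handed in, with the robot touching nothing.
It also fails if it takes over 64 s, if anything falls off the work surface, if the arm or the gripper's body presses on something with over 40 N, if the wrist force passes 120 N, or if a joint passes its speed limit or range.

## Working session

There is one attempt and no reset: what is moved stays moved. The work goes in short steps, Python scripts to look and compute and a tool call to move; the robot and the scene stay as the last step left them, time stands still between calls to the robot, and variables do not carry over. Pictures are saved under pics/ and viewed, on a budget of 10 in all, crops included, one or two more only if the job needs it, and the job is handed in when it is done.

Besides the shell and the picture viewer there is one more tool, called after "Emit:" by a JSON object that holds its "op" and its "data". servo_tool: Moves the arm, as the interface text tells. Its arguments: {"type":"object","properties":{"plan":{"type":"array"},"grip":{"type":"number"}},"required":["plan"]}

```bash
mkdir -p pics; ls; python3 - <<'E'
from workcell import manip, imaging
import cv2, numpy as np, pickle
s=manip.get_state(); print(s)
for n in ("top","side"):
    d=imaging.snapshot(n); pickle.dump(d,open(n+".pkl","wb")); cv2.imwrite(f"pics/{n}0.png",d["img"][:,:,::-1]); print(n,d["fx"],d["cx"],d["cy"],d["R"].round(3).tolist(),d["t"].round(3))
E
```

```text
pics
{'t': 0.0, 'q': array([ 1.06166288e+00,  3.81194462e-01,  1.29829268e+00, -1.14316990e-05,
        1.46358683e+00, -2.15309076e-01]), 'joint_velocities': array([ 0.00126743,  0.00121815, -0.00048063,  0.0007598 , -0.00027967,
       -0.00010893]), 'effort': array([-1.04316114e-03, -4.48460770e+01, -2.31278390e+01, -2.06842724e-04,
        4.69969251e-03,  2.23327405e-06]), 'eef_pos': array([0.15927013, 0.5263799 , 0.40410165]), 'ee_rot': array([ 1.46383633e-01,  9.89227620e-01, -6.94610750e-04, -2.57139558e-04]), 'wrist_force': array([ 0.19413923, -0.42334357,  0.73893009]), 'ft_torque': array([ 0.01633531, -0.058993  , -0.0385694 ]), 'finger_gap': 0.08518473694726951}
top 556.6909414541593 322.0985967260349 233.2327546782331 [[0.011, -1.0, -0.01], [-0.996, -0.01, -0.086], [0.086, 0.011, -0.996]] [-0.014  0.555  1.097]
side 544.6131998366363 320.54724398045494 238.09540309153743 [[-0.971, -0.241, 0.01], [-0.109, 0.4, -0.91], [0.215, -0.884, -0.414]] [0.511 0.111 0.915]
```

View pics/top0.png

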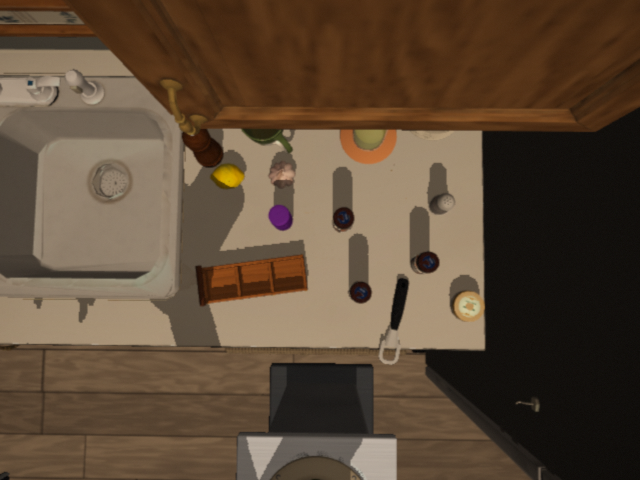

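View pics/side0.png

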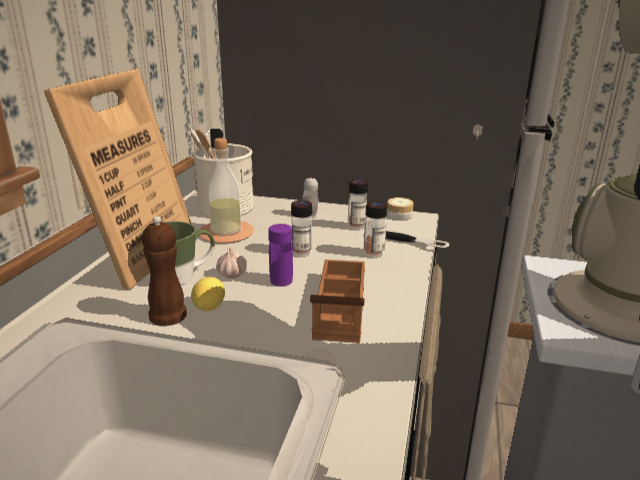

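Top view: three dark-capped jars at px (344,218), (428,262) and (360,292). The purple look-alike is at (280,217) and the salt shaker at (443,203); neither is a target. The caddy is centred near (255,279) with its handle at the left end, around (202,284).

```bash
cat > h.py <<'E'
import numpy as np, cv2, pickle
def ray(d,u,v,z):
    R,t=d["R"],d["t"]; c=-R.T@t
    r=R.T@np.array([(u-d["cx"])/d["fx"],(v-d["cy"])/d["fy"],1.0])
    return c+r*(z-c[2])/r[2]
def cloud(d):
    v,u=np.mgrid[:480,:640]; Z=d["depth"]
    P=np.stack([(u-d["cx"])/d["fx"]*Z,(v-d["cy"])/d["fy"]*Z,Z],-1)
    return (P-d["t"])@d["R"]
E
python3 - <<'E'
from h import *
d=pickle.load(open("top.pkl","rb")); P=cloud(d); hsv=cv2.cvtColor(d["img"],cv2.COLOR_RGB2HSV)
for (u,v) in [(344,218),(428,262),(360,292),(280,217),(443,203)]:
    w=P[v-18:v+19,u-18:u+19].reshape(-1,3); top=np.percentile(w[:,2],97)
    m=(P[v-18:v+19,u-18:u+19,2]>0.09).astype(np.uint8)
    ys,xs=np.nonzero(m); 
    (cx,cy),r=cv2.minEnclosingCircle(np.c_[xs,ys].astype(np.float32)) if len(xs) else ((0,0),0)
    q=w[w[:,2]>0.085]
    print(u,v,"top",top.round(3),"circ",round(cx+u-18,1),round(cy+v-18,1),round(r,1),ray(d,cx+u-18,cy+v-18,.105).round(4),"cloud mean",q.mean(0).round(4) if len(q) else 0, "mid",((q.min(0)+q.max(0))/2).round(4) if len(q) else 0)
# caddy: rim pixels
m=((hsv[...,0]<15)&(hsv[...,1]>120)).astype(np.uint8); m[:240]=0;m[320:]=0;m[:,:190]=0;m[:,320:]=0
z=P[...,2]; m2=((m>0)&(z>0.026)&(z<0.045))
ys,xs=np.nonzero(m2); pts=P[m2][:,:2]
print("rim",len(pts)); rc=cv2.minAreaRect((pts*1000).astype(np.float32)); print(rc, cv2.boxPoints(rc).round(1).tolist())
mh=(m>0)&(z>0.06); ph=P[mh]; print("handle",len(ph),ph.mean(0).round(4) if len(ph) else 0)
rp=np.array([ray(d,u,v,.034)[:2] for u,v in zip(xs,ys)]); rc=cv2.minAreaRect((rp*1000).astype(np.float32)); print("rays",rc)
if len(ph):
  ys,xs=np.nonzero(mh); rp=np.array([ray(d,u,v,.073)[:2] for u,v in zip(xs,ys)]); print("handle rays",cv2.minAreaRect((rp*1000).astype(np.float32)))
print("table z",P[330,150:480:40,2].round(3), "cabinet z",P[100,230:560:60].round(3).tolist())
c=d["img"][190:320,190:480]; cv2.imwrite("pics/crop0.png",cv2.resize(c,None,fx=2.7,fy=2.7,interpolation=cv2.INTER_CUBIC)[:,:,::-1])
E
```

```text
344 218 top 0.107 circ 345.3 222.4 18.6 [ 0.5686 -0.0526  0.105 ] cloud mean [ 0.5752 -0.0489  0.1173] mid [ 0.5285 -0.0451  0.613 ]
428 262 top 0.107 circ 433.1 258.6 17.4 [ 0.5027 -0.2159  0.105 ] cloud mean [ 0.4955 -0.204   0.1168] mid [ 0.487  -0.1244  0.6129]
360 292 top 0.107 circ 365.1 287.9 16.8 [ 0.4472 -0.0902  0.105 ] cloud mean [ 0.4392 -0.081   0.1206] mid [ 0.439  -0.0612  0.6136]
280 217 top 0.107 circ 283.1 213.4 15.1 [0.5844 0.064  0.105 ] cloud mean [0.5794 0.0705 0.1122] mid [0.5296 0.0347 0.6132]
443 203 top 0.089 circ 444.0 200.5 22.3 [ 0.6116 -0.237   0.105 ] cloud mean [ 0.6008 -0.2277  0.1745] mid [ 0.543  -0.1405  0.6127]
rim 992
((462.1665954589844, 124.92668151855469), (71.9659652709961, 203.2415008544922), 8.277002334594727) [[411.8999938964844, 220.3000030517578], [441.20001220703125, 19.200000762939453], [512.4000244140625, 29.5], [483.1000061035156, 230.6999969482422]]
handle 255 [0.4485 0.2107 0.1242]
rays ((462.0755615234375, 124.58758544921875), (71.73307037353516, 203.1475830078125), 8.234159469604492)
handle rays ((462.3074951171875, 132.17108154296875), (75.93131256103516, 194.4443359375), 8.873604774475098)
table z [-0.001  0.003 -0.002 -0.002  0.004 -0.001  0.01  -0.002 -0.   ] cabinet z [[0.643, 0.081, 0.584], [0.637, 0.018, 0.602], [0.638, -0.041, 0.603], [0.637, -0.1, 0.607], [0.637, -0.158, 0.607], [0.637, -0.217, 0.609]]
```

View pics/crop0.png

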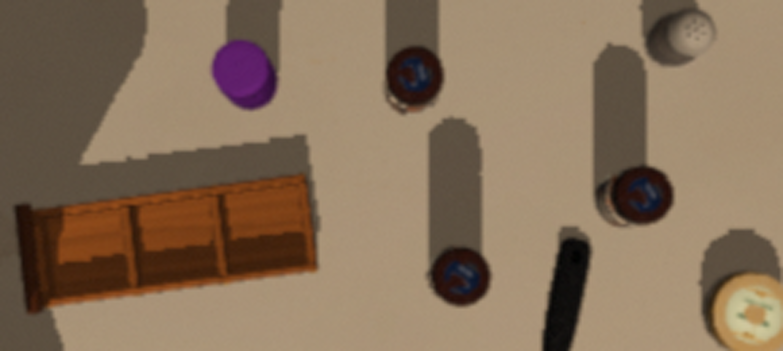

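The crop confirms the three dark-capped jars at crop (413,75), (641,195) and (460,276). The purple one at (243,73) is the look-alike and the salt shaker is at (690,33). The caddy handle is at the left end (+y). Next I refine the cap centres with depth outliers filtered out.

```bash
python3 - <<'E'
from h import *
d=pickle.load(open("top.pkl","rb")); P=cloud(d)
for (u,v) in [(344,218),(428,262),(360,292)]:
    m=np.zeros((480,640),np.uint8); z=P[v-17:v+18,u-17:u+18,2]
    m[v-17:v+18,u-17:u+18]=((z>.098)&(z<.115))
    m=cv2.morphologyEx(m,cv2.MORPH_OPEN,np.ones((3,3)))
    ct=max(cv2.findContours(m,0,2)[0],key=cv2.contourArea); (cx,cy),(a,b),_=cv2.fitEllipse(ct)
    print((round(cx,1),round(cy,1)),round(a,1),round(b,1),ray(d,cx,cy,.105).round(4),np.median(P[m>0],0).round(4))
E
```

```text
(343.6, 217.6) 20.5 20.9 [ 0.5776 -0.0493  0.105 ] [ 0.5771 -0.05    0.1047]
(428.6, 262.3) 20.4 21.0 [ 0.4957 -0.2076  0.105 ] [ 0.4962 -0.208   0.1048]
(360.6, 292.4) 20.6 21.4 [ 0.4388 -0.0819  0.105 ] [ 0.4394 -0.0825  0.1046]
```

```bash
cat >> h.py <<'E'
from scipy.spatial.transform import Rotation as Ro
def go(x,y,z,yaw=8.27):
    from workcell import manip
    s=manip.get_state(); R0=Ro.from_quat(s["ee_rot"])
    a=np.radians(yaw); Y=np.array([np.cos(a),np.sin(a),0]); Z=np.array([0,0,-1.]); X=np.cross(Y,Z)
    R1=Ro.from_matrix(np.c_[X,Y,Z])
    print("t",round(s["t"],2),"pos",s["eef_pos"].round(4),"gap",round(s["finger_gap"],4),"-> cm",(R0.inv().apply(np.array([x,y,z])-s["eef_pos"])*100).round(2),"rv",(R0.inv()*R1).as_rotvec().round(3))
def weigh(n=6):
    from workcell import manip,imaging
    F=[];T=[]
    for i in range(n):
        s=manip.get_state(); F.append(s["wrist_force"]); T.append(s["effort"][1:3]); imaging.snapshot("wrist")
    print("F",np.mean(F,0).round(2),"sd",np.std(F,0).round(2),"eff",np.mean(T,0).round(2))
E
python3 -c "
from h import *
go(.439,-.082,.36); weigh(4)"
```

```text
t 0.1 pos [0.1593 0.5264 0.4042] gap 0.0855 -> cm [-44.4  -50.13   4.47] rv [-1.000e-03  0.000e+00  1.133e+00]
F [-0.4   0.11  0.02] sd [0.53 0.69 0.48] eff [-44.85 -23.13]
```

Emit:
{"op": "servo_tool", "data": {"plan": [-44.4,-50.1,4.5,0,0,1.133,-44.4,-50.1,4.5,0,0,1.133,-44.4,-50.1,4.5,0,0,1.133,-44.4,-50.1,4.5,0,0,1.133,-44.4,-50.1,4.5,0,0,1.133,-44.4,-50.1,4.5,0,0,1.133,-44.4,-50.1,4.5,0,0,1.133,-44.4,-50.1,4.5,0,0,1.133,-44.4,-50.1,4.5,0,0,1.133,-44.4,-50.1,4.5,0,0,1.133,-44.4,-50.1,4.5,0,0,1.133,-44.4,-50.1,4.5,0,0,1.133], "grip": 8.5}}

```text
t: 1.5
eef_pos: [0.4099, -0.0196, 0.3645]
ee_rot: [0.655, 0.756, 0.0, 0.0]
wrist_force: [1.0, 1.3, 0.8]
finger_gap: 0.085
```

```bash
python3 -c "
from h import *
go(.439,-.082,.36)"
```

```text
t 1.5 pos [ 0.4099 -0.0196  0.3645] gap 0.085 -> cm [-6.59  1.99  0.46] rv [ 0.001  0.    -0.001]
```

Emit:
{"op": "servo_tool", "data": {"plan": [-5.5,1.7,0.4,0,0,0,-5.5,1.7,0.4,0,0,0,-5.5,1.7,0.4,0,0,0,-5.5,1.7,0.4,0,0,0,-5.5,1.7,0.4,0,0,0]}}

```text
t: 2.0
eef_pos: [0.4338, -0.0681, 0.3607]
ee_rot: [0.654, 0.757, 0.0, -0.0]
wrist_force: [-0.1, 0.8, 0.3]
finger_gap: 0.0848
```

```bash
python3 -c "
from h import *
go(.439,-.082,.225); weigh(5)
from workcell import imaging
d=imaging.snapshot('wrist'); cv2.imwrite('pics/w1.png',d['img'][:,:,::-1])"
```

```text
t 2.0 pos [ 0.4338 -0.0681  0.3607] gap 0.0848 -> cm [-1.45  0.32 13.57] rv [ 0.    -0.     0.001]
F [ 0.53  0.3  -0.02] sd [0.63 0.42 0.59] eff [-33.76 -20.59]
```

View pics/w1.png

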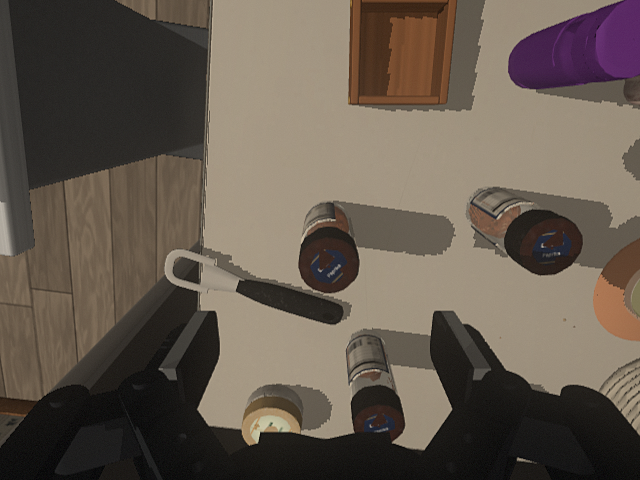

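Wrist view: jar C's cap is at (330,268), centred between the fingers in the jaw direction. B is at (378,410), A at (545,243), and the purple look-alike at top right. The grasp path looks clear.

```bash
python3 -c "
from h import *
go(.439,-.082,.225)
d=pickle.load(open('top.pkl','rb'))"
```

```text
t 2.3 pos [ 0.4342 -0.0689  0.3606] gap 0.0849 -> cm [-1.36  0.29 13.56] rv [0. 0. 0.]
```

Emit:
{"op": "servo_tool", "data": {"plan": [-1.36,0.3,3,0,0,0,-1.36,0.3,7,0,0,0,-1.36,0.3,11,0,0,0,-1.36,0.3,13.5,0,0,0,-1.36,0.3,13.5,0,0,0,-1.36,0.3,13.5,0,0,0]}}

```text
t: 2.9
eef_pos: [0.4395, -0.0825, 0.2261]
ee_rot: [0.654, 0.756, 0.0, 0.0]
wrist_force: [0.2, 0.2, 1.0]
finger_gap: 0.0851
```

Emit:
{"op": "servo_tool", "data": {"plan": [0,0,0,0,0,0,0,0,0,0,0,0,0,0,0,0,0,0,0,0,0,0,0,0,0,0,0,0,0,0,0,0,0,0,0,0,0,0,0,0,0,0,0,0,0,0,0,0], "grip": 2}}

```text
t: 3.7
eef_pos: [0.4392, -0.0825, 0.2264]
ee_rot: [0.654, 0.756, 0.0, 0.001]
wrist_force: [-3.1, -0.7, 7.4]
finger_gap: 0.0395
```

Emit:
{"op": "servo_tool", "data": {"plan": [0,0,-2,0,0,0,0,0,-5,0,0,0,0,0,-9,0,0,0,0,0,-13,0,0,0,0,0,-13,0,0,0,0,0,-13,0,0,0,0,0,-13,0,0,0]}}

```text
t: 4.4
eef_pos: [0.4388, -0.0823, 0.3542]
ee_rot: [0.654, 0.756, -0.0, -0.001]
wrist_force: [-0.0, -0.5, -3.5]
finger_gap: 0.0395
```

```bash
python3 -c "
from h import *
weigh(8); 
print('H');go(.4525,.19,.356);print('M');go(.462,.1247,.356);print('P');go(.4715,.0594,.356)"
```

```text
F [ 0.04  0.04 -3.14] sd [0.42 0.3  0.56] eff [-36.46 -21.36]
H
t 4.8 pos [ 0.4392 -0.0824  0.3552] gap 0.0396 -> cm [26.77  5.22 -0.08] rv [-0.001 -0.    -0.   ]
M
t 4.8 pos [ 0.4392 -0.0824  0.3552] gap 0.0396 -> cm [20.17  5.23 -0.08] rv [-0.001 -0.    -0.   ]
P
t 4.8 pos [ 0.4392 -0.0824  0.3552] gap 0.0396 -> cm [13.57  5.23 -0.08] rv [-0.001 -0.    -0.   ]
```

The lift adds 3.1 N (about 0.32 kg), so jar C is the half-full one and goes in the middle bay.

Emit:
{"op": "servo_tool", "data": {"plan": [4,1,0,0,0,0,8.5,2.2,0,0,0,0,13,3.4,0,0,0,0,17,4.4,0,0,0,0,20.2,5.2,0,0,0,0,20.2,5.2,0,0,0,0,20.2,5.2,0,0,0,0,20.2,5.2,0,0,0,0]}}

```text
t: 5.6
eef_pos: [0.4617, 0.1243, 0.3554]
ee_rot: [0.655, 0.756, -0.0, -0.0]
wrist_force: [0.4, -0.2, -3.7]
finger_gap: 0.0396
```

```bash
python3 -c "
from h import *
weigh(5);go(.462,.1247,.234)"
```

```text
F [-0.07 -0.19 -2.96] sd [0.53 0.25 0.39] eff [-39.52 -21.72]
t 5.85 pos [0.4617 0.1243 0.3555] gap 0.0398 -> cm [ 0.04  0.03 12.15] rv [ 0.     0.    -0.002]
```

Emit:
{"op": "servo_tool", "data": {"plan": [0,0,3,0,0,0,0,0,7,0,0,0,0,0,10,0,0,0,0,0,11.3,0,0,0,0,0,11.8,0,0,0,0,0,12.1,0,0,0,0,0,12.2,0,0,0,0,0,12.2,0,0,0]}}

```text
t: 6.65
eef_pos: [0.4618, 0.1249, 0.2341]
ee_rot: [0.654, 0.756, 0.0, 0.001]
wrist_force: [-0.2, 0.1, -4.2]
finger_gap: 0.0398
```

```bash
python3 -c "
from h import *
weigh(3);go(.462,.1247,.2335)"
```

```text
F [-0.58  0.42 -3.34] sd [0.47 0.43 0.66] eff [-42.64 -15.76]
t 6.8 pos [0.4617 0.125  0.234 ] gap 0.0393 -> cm [-0.03  0.02  0.05] rv [ 0.001  0.    -0.   ]
```

Emit:
{"op": "servo_tool", "data": {"plan": [0,0,0.1,0,0,0,0,0,0.15,0,0,0,0,0,0.2,0,0,0,0,0,0.2,0,0,0]}}

```text
t: 7.2
eef_pos: [0.4616, 0.125, 0.2325]
ee_rot: [0.654, 0.756, 0.0, 0.0]
wrist_force: [-3.5, -0.0, 9.6]
finger_gap: 0.0396
```

```bash
python3 -c "
from h import *
weigh(3);go(.462,.1247,.2335)"
```

```text
F [-3.3  -0.02  9.69] sd [0.56 0.2  0.25] eff [-37.27 -14.79]
t 7.35 pos [0.4616 0.125  0.2325] gap 0.0399 -> cm [-0.03  0.03 -0.1 ] rv [ 0.001  0.    -0.   ]
```

Contact with the floor. I release here and rise.

Emit:
{"op": "servo_tool", "data": {"plan": [0,0,-0.05,0,0,0,0,0,-0.1,0,0,0,0,0,-0.1,0,0,0,0,0,-0.1,0,0,0,0,0,-0.1,0,0,0,0,0,-0.1,0,0,0,0,0,-0.1,0,0,0,0,0,-0.1,0,0,0], "grip": 8.5}}

```text
t: 8.15
eef_pos: [0.4617, 0.1249, 0.2324]
ee_rot: [0.654, 0.756, -0.0, -0.0]
wrist_force: [-0.0, -0.3, -0.1]
finger_gap: 0.0851
```

Emit:
{"op": "servo_tool", "data": {"plan": [0,0,-3,0,0,0,0,0,-7,0,0,0,0,0,-11,0,0,0,0,0,-13,0,0,0,0,0,-13,0,0,0]}}

```text
t: 8.65
eef_pos: [0.4617, 0.125, 0.3651]
ee_rot: [0.654, 0.756, 0.002, 0.002]
wrist_force: [0.5, -0.3, 0.4]
finger_gap: 0.0851
```

```bash
python3 -c "
from h import *
weigh(4);go(.577,-.050,.36)
from workcell import imaging
d=imaging.snapshot('side'); c=d['img'][160:360,200:460]; cv2.imwrite('pics/s1.png',cv2.resize(c,None,fx=3,fy=3)[:,:,::-1])"
```

```text
F [ 0.1  -0.12 -0.07] sd [0.3  0.29 0.28] eff [-39.65 -22.08]
t 8.85 pos [0.4615 0.1249 0.3612] gap 0.0853 -> cm [-18.97   8.92   0.1 ] rv [-0.002 -0.    -0.   ]
```

View pics/s1.png

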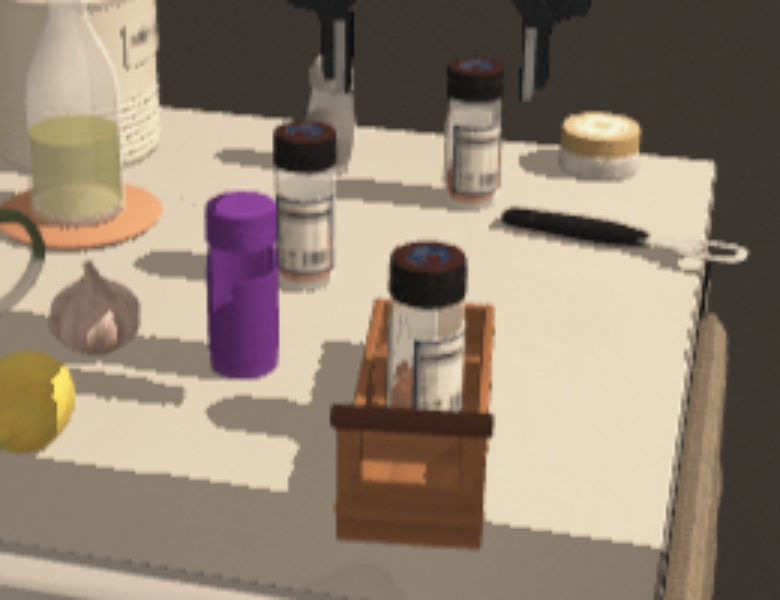

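Side crop: jar C stands upright in the middle bay, cap at (428,270). The purple jar at (242,285) is untouched and the fingers at the top are clear. Next is jar A.

Emit:
{"op": "servo_tool", "data": {"plan": [-4.2,2,0,0,0,0,-8.5,4,0,0,0,0,-12.7,6,0,0,0,0,-16.5,7.8,0,0,0,0,-19,8.9,0,0,0,0,-19,8.9,0,0,0,0,-19,8.9,0,0,0,0,-19,8.9,4,0,0,0,-19,8.9,6,0,0,0,-19,8.9,6,0,0,0,-19,8.9,6,0,0,0]}}

```text
t: 10.0
eef_pos: [0.5769, -0.0495, 0.3031]
ee_rot: [0.654, 0.756, 0.0, 0.0]
wrist_force: [-0.6, 0.3, -0.1]
finger_gap: 0.085
```

```bash
python3 -c "
from h import *
go(.577,-.050,.2265)"
```

```text
t 10.0 pos [ 0.5769 -0.0495  0.3031] gap 0.085 -> cm [-0.05 -0.    7.66] rv [ 0.    -0.     0.001]
```

Emit:
{"op": "servo_tool", "data": {"plan": [0,0,3,0,0,0,0,0,6,0,0,0,0,0,7.6,0,0,0,0,0,7.6,0,0,0,0,0,7.6,0,0,0]}}

```text
t: 10.5
eef_pos: [0.5774, -0.0501, 0.2281]
ee_rot: [0.654, 0.756, 0.001, 0.001]
wrist_force: [0.5, -0.3, -0.1]
finger_gap: 0.0851
```

Emit:
{"op": "servo_tool", "data": {"plan": [0,0,0,0,0,0,0,0,0,0,0,0,0,0,0,0,0,0,0,0,0,0,0,0,0,0,0,0,0,0,0,0,0,0,0,0,0,0,0,0,0,0,0,0,0,0,0,0], "grip": 2}}

```text
t: 11.3
eef_pos: [0.5772, -0.0503, 0.2274]
ee_rot: [0.654, 0.756, 0.0, 0.001]
wrist_force: [-0.6, 0.5, 5.3]
finger_gap: 0.0394
```

Emit:
{"op": "servo_tool", "data": {"plan": [0,0,-2,0,0,0,0,0,-5,0,0,0,0,0,-9,0,0,0,0,0,-13,0,0,0,0,0,-13,0,0,0,0,0,-13,0,0,0,0,0,-13,0,0,0]}}

```text
t: 12.0
eef_pos: [0.5768, -0.0503, 0.355]
ee_rot: [0.654, 0.756, -0.001, -0.001]
wrist_force: [-0.5, -0.6, -1.0]
finger_gap: 0.0396
```

```bash
python3 -c "
from h import *
weigh(8); 
print('H');go(.4525,.19,.356);print('P');go(.4715,.0594,.356)"
```

```text
F [ 0.25 -0.16 -1.01] sd [0.37 0.51 0.37] eff [-49.49 -22.58]
H
t 12.4 pos [ 0.5771 -0.0503  0.3562] gap 0.0397 -> cm [25.57 -8.88  0.03] rv [-0. -0. -0.]
P
t 12.4 pos [ 0.5771 -0.0503  0.3562] gap 0.0397 -> cm [12.37 -8.87  0.03] rv [-0. -0. -0.]
```

Jar A weighs 1.0 N (about 0.10 kg), so it is the nearly empty one and goes in the plain bay.

Emit:
{"op": "servo_tool", "data": {"plan": [4,-2.9,0,0,0,0,8,-5.8,0,0,0,0,11,-7.9,0,0,0,0,12.4,-8.9,0,0,0,0,12.4,-8.9,0,0,0,0,12.4,-8.9,0,0,0,0,12.4,-8.9,3,0,0,0,12.4,-8.9,6,0,0,0,12.4,-8.9,6,0,0,0,12.4,-8.9,6,0,0,0]}}

```text
t: 13.4
eef_pos: [0.4722, 0.0589, 0.2968]
ee_rot: [0.655, 0.756, -0.0, 0.0]
wrist_force: [0.3, -0.3, -0.3]
finger_gap: 0.0398
```

```bash
python3 -c "
from h import *
go(.4715,.0594,.2335)"
```

```text
t 13.4 pos [0.4722 0.0589 0.2968] gap 0.0398 -> cm [ 0.06 -0.06  6.33] rv [-0.     0.    -0.001]
```

Emit:
{"op": "servo_tool", "data": {"plan": [0,0,3,0,0,0,0,0,5,0,0,0,0,0,5.9,0,0,0,0,0,6.2,0,0,0,0,0,6.3,0,0,0,0,0,6.35,0,0,0,0,0,6.4,0,0,0]}}

```text
t: 14.1
eef_pos: [0.4714, 0.0596, 0.2334]
ee_rot: [0.654, 0.756, 0.001, 0.001]
wrist_force: [-0.9, -0.1, 10.4]
finger_gap: 0.0398
```

```bash
python3 -c "
from h import *
weigh(3);go(.4715,.0594,.2335)"
```

```text
F [-0.68  0.17  6.5 ] sd [0.4  0.24 2.78] eff [-38.73 -14.14]
t 14.25 pos [0.4714 0.0596 0.2334] gap 0.0397 -> cm [-0.02  0.01 -0.01] rv [ 0.002  0.001 -0.   ]
```

Contact. Release, rise, and head for B.

Emit:
{"op": "servo_tool", "data": {"plan": [0,0,0,0,0,0,0,0,0,0,0,0,0,0,0,0,0,0,0,0,0,0,0,0,0,0,0,0,0,0,0,0,0,0,0,0,0,0,0,0,0,0,0,0,0,0,0,0], "grip": 8.5}}

```text
t: 15.05
eef_pos: [0.4711, 0.0596, 0.2325]
ee_rot: [0.654, 0.756, -0.0, -0.0]
wrist_force: [0.5, 0.1, 0.2]
finger_gap: 0.0851
```

Emit:
{"op": "servo_tool", "data": {"plan": [0,0,-3,0,0,0,0,0,-7,0,0,0,0,0,-11,0,0,0,0,0,-13,0,0,0,0,0,-13,0,0,0,0,0,-13,0,0,0]}}

```text
t: 15.65
eef_pos: [0.4709, 0.0597, 0.362]
ee_rot: [0.654, 0.756, -0.0, -0.0]
wrist_force: [-0.7, 0.1, -0.4]
finger_gap: 0.0852
```

```bash
python3 -c "
from h import *
weigh(3);go(.496,-.208,.36)"
```

```text
F [-0.56 -0.05 -0.19] sd [0.09 0.17 0.16] eff [-38.88 -21.61]
t 15.8 pos [0.4711 0.0596 0.3612] gap 0.0851 -> cm [-26.84  -1.37   0.11] rv [-0.003 -0.001 -0.   ]
```

Emit:
{"op": "servo_tool", "data": {"plan": [-4.5,-0.2,0,0,0,0,-9,-0.5,0,0,0,0,-13.5,-0.7,0,0,0,0,-18,-0.9,0,0,0,0,-22.5,-1.1,0,0,0,0,-26.8,-1.4,0,0,0,0,-26.8,-1.4,0,0,0,0,-26.8,-1.4,0,0,0,0,-26.8,-1.4,3,0,0,0,-26.8,-1.4,6,0,0,0,-26.8,-1.4,6,0,0,0,-26.8,-1.4,6,0,0,0]}}

```text
t: 17.0
eef_pos: [0.496, -0.2068, 0.3029]
ee_rot: [0.654, 0.757, 0.0, -0.0]
wrist_force: [0.1, -0.3, 0.1]
finger_gap: 0.0849
```

```bash
python3 -c "
from h import *
go(.496,-.208,.2265)"
```

```text
t 17.0 pos [ 0.496  -0.2068  0.3029] gap 0.0849 -> cm [-0.12 -0.02  7.64] rv [-0.    -0.001  0.001]
```

Emit:
{"op": "servo_tool", "data": {"plan": [0,0,3,0,0,0,0,0,6,0,0,0,0,0,7.6,0,0,0,0,0,7.6,0,0,0,0,0,7.6,0,0,0]}}

```text
t: 17.5
eef_pos: [0.4963, -0.2076, 0.2281]
ee_rot: [0.654, 0.756, 0.0, 0.001]
wrist_force: [-0.7, -0.2, 0.4]
finger_gap: 0.085
```

Emit:
{"op": "servo_tool", "data": {"plan": [0,0,0,0,0,0,0,0,0,0,0,0,0,0,0,0,0,0,0,0,0,0,0,0,0,0,0,0,0,0,0,0,0,0,0,0,0,0,0,0,0,0,0,0,0,0,0,0], "grip": 2}}

```text
t: 18.3
eef_pos: [0.496, -0.2076, 0.2274]
ee_rot: [0.654, 0.756, 0.0, 0.001]
wrist_force: [1.2, -0.0, 5.7]
finger_gap: 0.0397
```

Emit:
{"op": "servo_tool", "data": {"plan": [0,0,-2,0,0,0,0,0,-5,0,0,0,0,0,-9,0,0,0,0,0,-14.5,0,0,0,0,0,-14.5,0,0,0,0,0,-14.5,0,0,0,0,0,-14.5,0,0,0]}}

```text
t: 19.0
eef_pos: [0.4954, -0.2074, 0.3694]
ee_rot: [0.654, 0.756, -0.0, -0.002]
wrist_force: [1.0, -0.1, -5.0]
finger_gap: 0.0396
```

```bash
python3 -c "
from h import *
weigh(5); 
print('H');go(.4525,.19,.372)"
```

```text
F [ 0.35 -0.13 -5.2 ] sd [0.37 0.14 0.51] eff [-47.65 -24.02]
H
t 19.25 pos [ 0.4958 -0.2076  0.3703] gap 0.0399 -> cm [39.97  1.42 -0.11] rv [-0.002 -0.002 -0.   ]
```

Jar B weighs 5.2 N, so it is the full one and goes in the handle bay. I carry it slightly higher over the placed jars.

Emit:
{"op": "servo_tool", "data": {"plan": [4,0.1,-1,0,0,0,8.5,0.3,-2,0,0,0,13,0.4,-2,0,0,0,17.5,0.6,-2,0,0,0,22,0.8,-2,0,0,0,26.5,0.9,-2,0,0,0,31,1.1,-2,0,0,0,35.5,1.3,-2,0,0,0,38.5,1.4,-2,0,0,0,40,1.4,-2,0,0,0,40,1.4,-2,0,0,0,40,1.4,-2,0,0,0]}}

```text
t: 20.45
eef_pos: [0.4522, 0.1901, 0.3911]
ee_rot: [0.654, 0.756, -0.0, -0.0]
wrist_force: [0.4, 0.5, -4.3]
finger_gap: 0.0397
```

```bash
python3 -c "
from h import *
weigh(4);go(.4525,.19,.2335)"
```

```text
F [ 0.05 -0.08 -5.11] sd [0.79 0.43 0.59] eff [-41.29 -23.91]
t 20.65 pos [0.4524 0.1895 0.3914] gap 0.0395 -> cm [ 0.05  0.02 15.79] rv [-0.     0.    -0.002]
```

Emit:
{"op": "servo_tool", "data": {"plan": [0,0,3,0,0,0,0,0,6,0,0,0,0,0,10,0,0,0,0,0,13,0,0,0,0,0,14.5,0,0,0,0,0,15.3,0,0,0,0,0,15.6,0,0,0,0,0,15.75,0,0,0,0,0,15.8,0,0,0,0,0,15.85,0,0,0]}}

```text
t: 21.65
eef_pos: [0.4523, 0.1903, 0.2337]
ee_rot: [0.654, 0.756, 0.001, 0.0]
wrist_force: [-0.4, 0.3, -5.5]
finger_gap: 0.0395
```

```bash
python3 -c "
from h import *
weigh(3);go(.4525,.19,.2335)"
```

```text
F [ 0.08  0.54 -4.84] sd [0.36 0.29 0.99] eff [-45.08 -16.6 ]
t 21.8 pos [0.4523 0.1903 0.2335] gap 0.0396 -> cm [-0.03  0.02 -0.  ] rv [ 0.001 -0.    -0.   ]
```

Emit:
{"op": "servo_tool", "data": {"plan": [0,0,0.05,0,0,0,0,0,0.1,0,0,0,0,0,0.12,0,0,0,0,0,0.12,0,0,0]}}

```text
t: 22.2
eef_pos: [0.4523, 0.1904, 0.2334]
ee_rot: [0.654, 0.756, 0.001, 0.001]
wrist_force: [-3.6, -0.4, 13.3]
finger_gap: 0.0398
```

```bash
python3 -c "
from h import *
weigh(3)"
```

```text
F [-3.86 -0.78 12.69] sd [0.27 0.38 0.42] eff [-37.12 -14.86]
```

Contact. Release and rise.

Emit:
{"op": "servo_tool", "data": {"plan": [0,0,0,0,0,0,0,0,0,0,0,0,0,0,0,0,0,0,0,0,0,0,0,0,0,0,0,0,0,0,0,0,0,0,0,0,0,0,0,0,0,0,0,0,0,0,0,0], "grip": 8.5}}

```text
t: 23.15
eef_pos: [0.4522, 0.1903, 0.2318]
ee_rot: [0.654, 0.756, -0.0, -0.0]
wrist_force: [-0.1, 0.6, -0.1]
finger_gap: 0.085
```

Emit:
{"op": "servo_tool", "data": {"plan": [0,0,-3,0,0,0,0,0,-7,0,0,0,0,0,-11,0,0,0,0,0,-15,0,0,0,4,0,-18,0,0,0,8,0,-18,0,0,0,12,0,-18,0,0,0,15,0,-18,0,0,0,15,0,-18,0,0,0,15,0,-18,0,0,0,15,0,-18,0,0,0]}}

```text
t: 24.25
eef_pos: [0.4309, 0.338, 0.4117]
ee_rot: [0.655, 0.756, -0.0, 0.0]
wrist_force: [0.0, -0.1, -0.6]
finger_gap: 0.0851
```

```bash
python3 - <<'E'
from h import *
from workcell import imaging,manip
s=imaging.snapshot('side'); d=imaging.snapshot('top'); P=cloud(d)
m=((P[...,2]>.104)&(P[...,2]<.118)).astype(np.uint8); m=cv2.morphologyEx(m,cv2.MORPH_OPEN,np.ones((3,3)))
n,l,st,ce=cv2.connectedComponentsWithStats(m)
for i in range(1,n):
    if 80<st[i,4]<600: print(ce[i].round(1),st[i,4],np.median(P[l==i],0).round(4))
d0=pickle.load(open('top.pkl','rb'))
a=s['img'][150:400,130:460]; b=d['img'][130:330,170:490]
a=cv2.resize(a,(396,300)); b=cv2.resize(b,(480,300))
cv2.imwrite('pics/fin.png',np.vstack([cv2.resize(s['img'][150:400,130:460],(396,300)),cv2.resize(b,(396,247))])[:,:,::-1])
print(manip.get_state()['t'],manip.get_state()['eef_pos'])
E
```

```text
[373.8 135.3] 92 [ 0.7329 -0.105   0.1125]
[283.9 273.5] 367 [0.4714 0.06   0.1105]
[249. 279.] 365 [0.4613 0.1244 0.1107]
[213.7 283.1] 372 [0.4532 0.1895 0.1107]
24.35 [0.43101165 0.33783638 0.41186835]
```

View pics/fin.png

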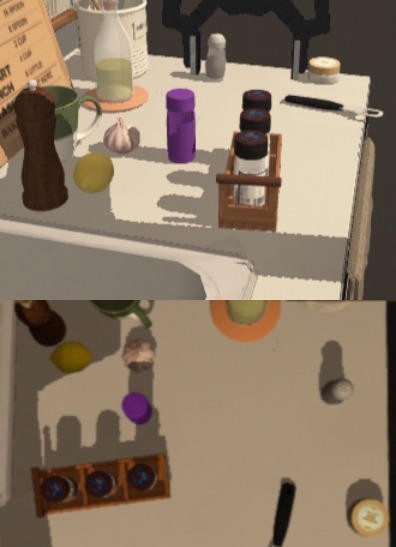

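All three jars stand upright in their bays, with cap tops at 0.1105–0.1107 m against an expected 0.111 m and within 1 mm of the bay centres. The bystanders are where they were and the gripper is clear, so I hand in.

```bash
python3 -c "
from workcell import manip
print(manip.sign_off())"
```

```text
the job is handed in; nothing more can be done
None
```

All three jars are weighed, sorted and standing upright in the caddy, and the job is handed in at about 24 s of the 64 s allowed.

| Jar (start position, m) | Measured weight | Verdict | Bay |
|---|---|---|---|
| (0.439, −0.082) | about 3.1 N | half full | middle |
| (0.577, −0.050) | about 1.0 N | nearly empty | plain end |
| (0.496, −0.208) | about 5.2 N | full | by the handle |

- **Last checks:** the final top view put each cap within about 1 mm of its bay centre, with tops at 0.111 m, which means upright on the bay floor. In the final pictures the purple look-alike and the other things looked where they were. The gripper was clear of everything.
- **Forces:** the highest wrist reading I saw was about 13 N, when a jar touched down. No check failed or disagreed.

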